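# Repack a returned key fob and clinch its carton

### The arm

A 6-joint arm with a two-finger parallel gripper is mounted at the origin on the work surface. World frame = base frame: x ahead of the robot, y to its left, z up, the work surface at z = 0. Lengths are in m, angles in degrees, forces in N, time in s.
With the tool pointing down it reaches from about 0.3 to 0.75 m from the base axis. Payload 8.5 kg.
Tool frame: the origin (TCP) lies on the centre line of the jaws, within the pads' length; the fingertips stand 22 mm ahead of it and the grasp point (between the pads) lies 3 mm ahead of it (env.tip_reach is the distance from the TCP to the fingertips, in m); y points along the fingers, z is the direction in which the jaws open and shut, and the axes are right-handed (so a half turn about y gives the same grasp; the last joint's range is limited). The gripper opens to 85 mm and grips with 20 to 120 N. Pads are 22 mm wide; open, the fingers measure 114 mm over their backs; the gripper's body (76 mm by 85 mm) begins 54 mm behind the grasp point. The pads swing forward as they close: fully open they stand 13 mm farther back than shut.
Start: joints at [57.794, 21.807, 74.336, -0, 83.858, -12.336], TCP at [0.187, 0.517, 0.253] pointing down, gripper open.
Joint ranges: [-178.18, 178.18], [-50.72, 133.34], [12.68, 142.11], [-81.47, 261.47], [9.98, 163.14], [-165.26, 165.26]. Speed limits (degrees/s): [136.94, 136.94, 180, 180, 180, 180].

### API

Orientations are given as a 3x3 rotation matrix whose columns are the frame's x, y, z axes.
In Python, from rig import env, get_image gives the robot as it stands. The module is installed in compiled form; this text tells all that it offers.
- The arm moves only by the tool carry_out, never from a script. Its argument "targets" is a list that holds one entry, the list of rows, each a list of 7 numbers: the closure, from 0 (fully open) to 1 (shut), then the shift along the world's x, y, z in mm, then the turn, a rotation vector about the world's x, y, z in degrees. In form: [[[claw, dx, dy, dz, ax, ay, az], ...]]. A call has 1 to 20 rows; each row is the pose to reach, as a shift and turn from the pose commanded when the call began; what a row does not reach only later rows make up. A row lasts 1/12 s, in which the tool goes at most 41.7 mm and 7.16 degrees, less where a joint would pass 70% of its speed; a pose out of reach is approached as far as the arm can. A call with a gripper value outside its range is refused whole. The fingers move at their own pace and stop on an object; "squeeze" is the grip in N (left out, the last holds). Time passes only in rows, so rows that repeat a pose let the fingers close. It gives the time, the measured TCP pose, the force and the opening at its end, in the units of the state.
- env.observe(): the state, without advancing time (a new reading comes with each control period).
- get_image(name): name is "scene" or "top" or "wrist"; returns a dict with "img" (400x640x3 uint8, red, green, blue), "fx", "fy", "cx", "cy" (pixels), "k1" (the pictures are not rectified: a ray, as slopes to the right and down, at radius r is drawn at 1 + k1 r^2 times it, then the intrinsics apply), "rvec" (rotation vector, rad) and "tvec" (3), from world to camera coordinates, as OpenCV has them. Camera axes: x right, y down, z forward; pixel columns grow to the right and rows downward; lengths in m; the calibration is good to about 2 mm. A picture is of the moment at which its call begins. There is no depth.
- env.close_job(): hands the job in, once; it reports no verdict.
The state is a dict: "time_s": time; "q": joint angles; "qvel": joint speeds; "joint_efforts": joint torques, N m; "position": TCP position; "tool_rot": TCP orientation; "ft_force": force on the tool from outside, world axes, zero at the start; "wrist_torque": the same for the moment, N m; "grip_width": finger opening in m.
Only numpy, scipy, OpenCV 4.12 (cv2) and the standard library are available. Lean on these libraries where they do the work, as an engineer would, in place of code of your own. Each camera call takes 0.05 s, during which the arm holds its last target.

### The job

Set the silver key fob down flat in the open carton on the clinching press, without dropping it, then fold the carton's flap fully down onto the rim. With the flap shut, push the press lever down to its stop, then let it come all the way back up. Leave everything else on the desk where it is.

Things in the scene. Friction and masses are not known exactly. Their poses are not given: they have to be found in the camera images.
- fob: Loose silver metal key fob, a rounded flat block 58 x 34 x 13 mm (x, y, z) with a thin split ring sticking out 16 mm beyond its +x end (look only), 50 to 100 g. Lies flat on the desk to the robot's left, in any of four places. Origin: centre of its underside; x along its length, z up.
- press: Fixed carton clincher: a dark steel base plate 200 x 315 x 12 mm carrying an open cardboard carton and, 166 mm to the carton's -y side, a grey tower 112 mm high with the lever. Its place and yaw (up to 0.25 rad) vary. Origin: desk level, below the centre of the carton; x points away from the robot (at yaw 0), y along the flap's hinge, z up. The plate spans x -100 to 100, y -215 to 100 mm. A small steel ram between tower and carton moves as the lever is pressed.
- carton_floor (a point): Centre of the carton's inner floor, 16 mm above the desk; axes as the press. The carton is fixed, outside 120 (x) x 150 (y) mm, walls 4 mm, inside 112 x 142 mm and 44 mm deep, rim 60 mm above the desk.
- flap_hinge (a point): Middle of the flap's hinge line, on the carton's far rim: 60 mm in +x from the carton's centre, 60 mm above the desk; the line runs along the press's y.
- flap_edge (a point): Middle of the flap's free edge. The flap is a stiff cardboard panel 120 mm from hinge to free edge, 158 mm wide, 4 mm thick (the hinge line is in its inner face), with 15 mm lips at its two sides.
- flap (a joint): Flap angle in rad: 0 = shut flat on the carton rim (its stop, outer face up at 64 mm above the desk), 1.57 = upright, more = leaning back away from the carton; starts at 1.7 to 2.0. At angle a the free edge is 120*cos(a) mm towards the press's -x and 120*sin(a) mm above the hinge. The hinge has friction (0.12 N m) and stays where it is left; about 1 to 2 N at the edge moves it.
- lever_pivot (a point): Pivot of the lever, in the press frame at x 80, y -166, z 95 mm; the pivot axis runs along the press's y.
- lever_handle (a point): Centre of the lever's grip, a black rubber-covered bar 70 mm long (along the press's y) and 22 mm in diameter at the end of the lever, 150 mm from the pivot.
- lever (a joint): Lever angle in rad: 0 = raised (rest), 0.85 = pressed down to its stop. At value q the lever rises from the pivot towards the press's -x at an elevation of 0.95 - q rad. A spring returns it: about 3 N at the grip holds it near rest, about 10 N at the stop; the return is damped.
- figurine: White porcelain figurine, 48 mm across, 82 mm tall, loose, a bystander. Origin: centre of its underside.
- perfume: Black glass perfume bottle, 28 x 46 x 78 mm, loose, a bystander. Origin: centre of its underside.
- tin: Round flat aluminium tin, 62 mm across, 22 mm high, loose, a bystander. Origin: centre of its underside.
- cup: Yellow plastic measuring cup, 64 mm across, 50 mm high, handle reaching 99 mm from its axis towards its +y, loose, a bystander. Origin: centre of its underside.
- scanner: Hand scanner lying flat, 122 x 58 x 34 mm, loose, a bystander. Origin: centre of its underside.
- taperoll: Roll core ring, 90 mm across, 30 mm high, loose, a bystander. Origin: centre of its underside.

How it is judged:
By the outcome, as a careful person would: the job done as asked, in the order asked, and still so for the second after the job is handed in, with the robot touching nothing.
It also fails if it takes over 67 s, if anything falls off the work surface, if the arm or the gripper's body presses on something with over 40 N, if the wrist force passes 120 N, or if a joint passes its speed limit or range.

## Working session

There is one attempt and no reset: what is moved stays moved. The work goes in short steps, Python scripts to look and compute and a tool call to move; the robot and the scene stay as the last step left them, time stands still between calls to the robot, and variables do not carry over. Pictures are saved under pics/ and viewed, and the job is handed in when it is done.

Besides the shell and the picture viewer there is one more tool, called after "Emit:" by a JSON object that holds its "name" and its "arguments", one argument or row to a line. carry_out: Moves the arm, as the interface text tells. Its arguments: {"type":"object","properties":{"targets":{"type":"array"},"squeeze":{"type":"number"}},"required":["targets"]}

```bash
mkdir -p pics
cat > h.py <<'E'
import numpy as np,cv2
from rig import env,get_image
import pickle
def snap(name,tag):
    d=get_image(name); cv2.imwrite(f'pics/{tag}.png',cv2.cvtColor(d['img'],cv2.COLOR_RGB2BGR)); pickle.dump(d,open(f'pics/{tag}.pkl','wb')); return d
def load(tag): return pickle.load(open(f'pics/{tag}.pkl','rb'))
def ray(d,u,v):
    K=np.array([[d['fx'],0,d['cx']],[0,d['fy'],d['cy']],[0,0,1.]])
    p=cv2.undistortPoints(np.array([[[u,v]]],float),K,np.array([d['k1'],0,0,0.]))[0,0]
    R=cv2.Rodrigues(np.array(d['rvec'],float))[0]; t=np.array(d['tvec'],float).ravel()
    return -R.T@t, R.T@np.array([p[0],p[1],1.])
def onz(d,u,v,z):
    o,r=ray(d,u,v); return o+r*(z-o[2])/r[2]
def tri(*obs):
    A=np.zeros((3,3));b=np.zeros(3)
    L=[ray(*o) for o in obs]
    for o,r in L:
        r=r/np.linalg.norm(r);P=np.eye(3)-np.outer(r,r);A+=P;b+=P@o
    x=np.linalg.solve(A,b)
    return x,[round(1000*float(np.linalg.norm(np.cross(x-o,r/np.linalg.norm(r)))),1) for o,r in L]
def proj(d,X):
    K=np.array([[d['fx'],0,d['cx']],[0,d['fy'],d['cy']],[0,0,1.]])
    return cv2.projectPoints(np.array(X,float).reshape(-1,1,3),np.array(d['rvec'],float),np.array(d['tvec'],float),K,np.array([d['k1'],0,0,0.]))[0][:,0]
def crop(tag,u0,v0,u1,v1,s,out):
    im=cv2.imread(f'pics/{tag}.png')[v0:v1,u0:u1]; cv2.imwrite(f'pics/{out}.png',cv2.resize(im,None,fx=s,fy=s,interpolation=cv2.INTER_CUBIC))
E
python3 - <<'E'
from h import *
for n in ['scene','top','wrist']: snap(n,n+'0')
o=env.observe()
for k,v in o.items(): print(k,np.round(v,3).tolist())
print(env.tip_reach)
E
```

```text
time_s 0.15
q [57.794, 21.833, 74.369, 0.0, 83.86, -12.336]
qvel [0.003, -0.109, -0.2, -0.035, 0.003, 0.061]
joint_efforts [0.001, -44.862, -23.134, -0.0, 0.004, -0.0]
position [0.187, 0.517, 0.253]
tool_rot [[0.94, -0.001, 0.34], [-0.34, -0.001, 0.94], [-0.0, -1.0, -0.001]]
ft_force [0.236, 0.212, -0.639]
wrist_torque [-0.055, -0.008, -0.02]
grip_width 0.085
0.022
```

View pics/scene0.png

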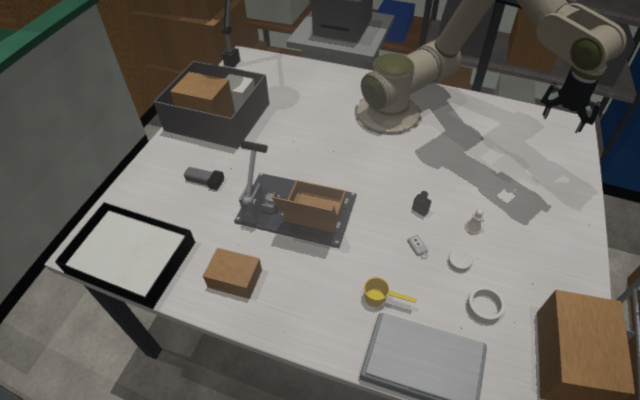

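View pics/top0.png

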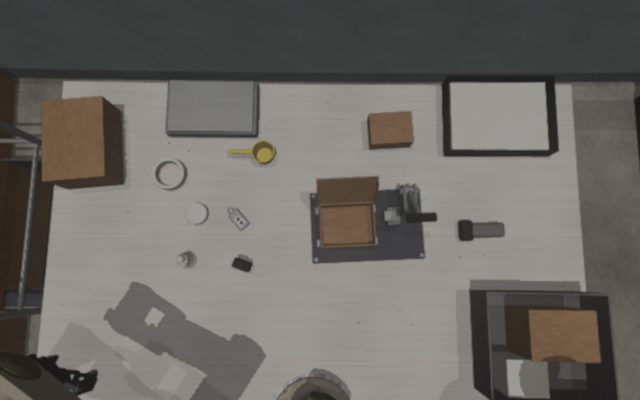

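View pics/wrist0.png

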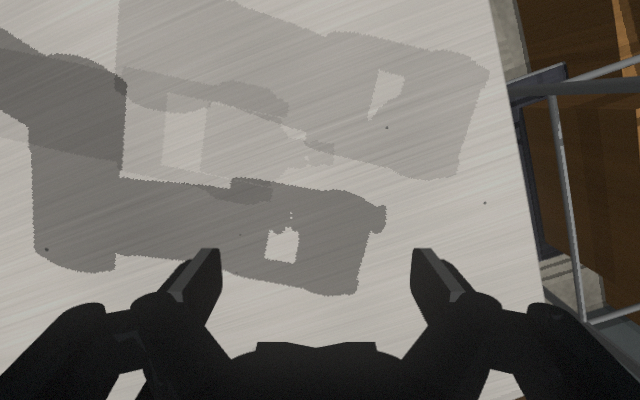

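Scene: fob near (418,244) and top (238,218). The press carton is at top (347,225), the flap leans back at top (348,190), and the lever grip is at top (421,217). I'll enlarge these.

Run:
```python
from h import *
crop('top0',210,190,270,280,6,'c_top_fob')
crop('scene0',390,180,490,280,6,'c_sc_fob')
crop('top0',300,165,445,270,5,'c_top_pr')
crop('scene0',225,130,365,250,5,'c_sc_pr')
```

```text
(no output)
```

View pics/c_top_fob.png

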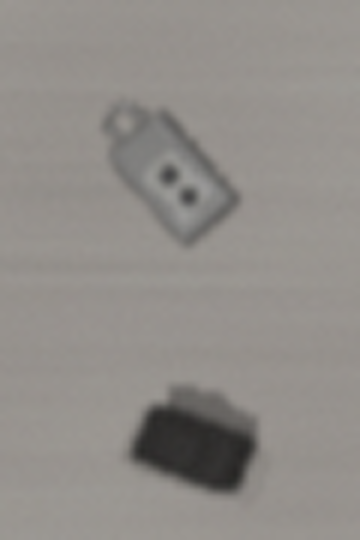

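View pics/c_sc_fob.png

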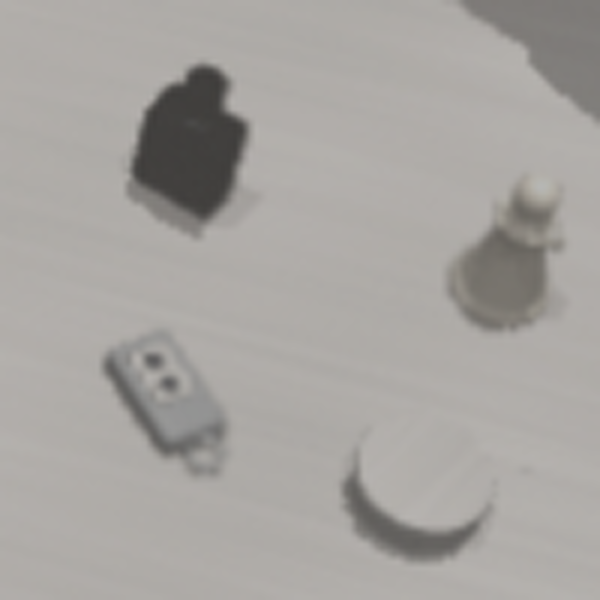

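View pics/c_top_pr.png

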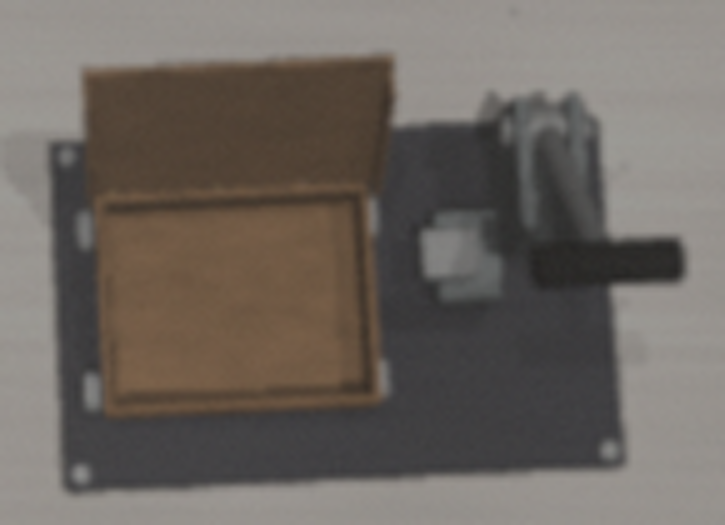

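View pics/c_sc_pr.png

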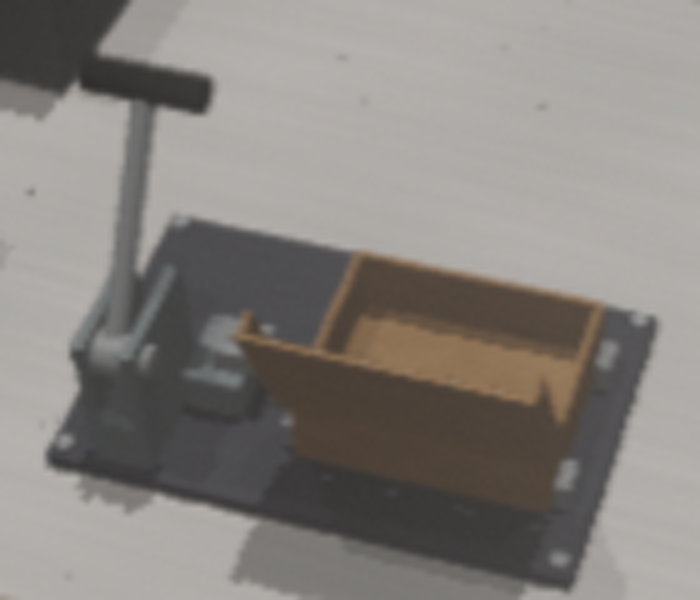

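```bash
cat > m1.py <<'E'
from h import *
T=load('top0');S=load('scene0')
tf=lambda u,v:(T,210+(u+.5)/6-.5,190+(v+.5)/6-.5)
sf=lambda u,v:(S,390+(u+.5)/6-.5,180+(v+.5)/6-.5)
tp=lambda u,v:(T,300+(u+.5)/5-.5,165+(v+.5)/5-.5)
sp=lambda u,v:(S,225+(u+.5)/5-.5,130+(v+.5)/5-.5)
def show(n,x): print(n,np.round(np.array(x[0])*1000,1),x[1])
# dot identity: upper-left dot in top is nearer ring; in scene lower dot nearer ring
show('dotA',tri(tf(169,174),sf(169,384)));show('dotB',tri(tf(189,196),sf(153,360)))
show('ring',tri(tf(125,120),sf(205,455)))
for c in [(185,245),(240,200),(162,108),(110,160)]: print('fobcorner z13',np.round(onz(*tf(*c),.013)*1000,1))
print('--press')
show('rim near+y',tri(tp(105,412),sp(603,303)));show('rim near-y',tri(tp(382,402),sp(360,253)))
for n,c in dict(ny=(105,412),nmy=(382,402),fy=(97,200),fmy=(372,188)).items(): print(n,np.round(onz(*tp(*c),.06)*1000,1))
show('plate near+y',tri(tp(68,490),sp(657,318)))
show('plate far +y',tri(tp(52,143),sp(572,588)))
for c in [(68,490),(625,465),(52,143)]: print('plate',np.round(onz(*tp(*c),.012)*1000,1))
show('grip -y end',tri(tp(684,260),sp(82,74)));show('grip +y end',tri(tp(532,264),sp(211,96)))
show('flap edge -y',tri(tp(393,58),sp(240,338)))
show('flap edge +y',tri(tp(84,70),sp(562,420)))
E
python3 m1.py
```

```text
dotA [541.  218.8  15.1] [0.3, 0.3]
dotB [530.6 209.1  15.5] [0.3, 0.3]
ring [567.6 242.2   6.6] [0.3, 0.3]
fobcorner z13 [507.8 210.3  13. ]
fobcorner z13 [529.2 185.1  13. ]
fobcorner z13 [572.7 223.3  13. ]
fobcorner z13 [547.7 246.9  13. ]
--press
rim near+y [460.4 -16.1  61.9] [0.1, 0.1]
rim near-y [ 467.  -164.8   58.5] [1.1, 1.1]
ny [460.5 -16.2  60. ]
nmy [ 467.2 -165.7   60. ]
fy [576.2 -10.8  60. ]
fmy [ 584.1 -161.3   60. ]
plate near+y [419.2   5.3  11.8] [1.1, 1.1]
plate far +y [616.6  16.6   6.5] [1.0, 1.0]
plate [419.4   4.2  12. ]
plate [ 436.2 -306.3   12. ]
plate [616.   15.5  12. ]
grip -y end [ 526.7 -290.   216.3] [0.2, 0.2]
grip +y end [ 523.5 -216.7  219.6] [1.2, 1.2]
flap edge -y [ 632.9 -157.7  168.9] [2.0, 2.0]
flap edge +y [625.6   3.7 161.5] [8.3, 8.3]
```

Run:
```python
from h import *
T=load('top0')
for n,u,v,z in [('perf',242,264.5,.07),('tin',196.5,212.5,.022),('fig',184,257,.08),('fig base',182.5,261,0.01),('cup',263,152,.05)]: print(n,np.round(onz(T,u,v,z)*1000))
```

```text
perf [412. 193.  70.]
tin [557. 333.  22.]
fig [431. 344.  80.]
fig base [421. 369.  10.]
cup [726. 148.  50.]
```

Emit:
{"name": "carry_out", "arguments": {
  "targets": [
    [[0,25,-21,-8,0,0,4.5],[0,50,-43,-16,0,0,9],[0,75,-64,-24,0,0,13.5],[0,100,-86,-32,0,0,18],[0,125,-107,-40,0,0,22],[0,150,-129,-48,0,0,26.5],[0,175,-150,-56,0,0,31],[0,200,-172,-64,0,0,35.5],[0,225,-193,-72,0,0,40],[0,250,-215,-80,0,0,44],[0,275,-236,-88,0,0,48.5],[0,300,-258,-96,0,0,53],[0,325,-280,-104,0,0,57.5],[0,352,-301,-113,0,0,62],[0,352,-301,-113,0,0,62],[0,352,-301,-113,0,0,62],[0,352,-301,-113,0,0,62]]
  ],
  "squeeze": 40
}}

```text
time_s: 1.57
position: [0.5385, 0.2164, 0.1401]
tool_rot: [[0.742, -0.001, -0.67], [0.67, 0.0, 0.742], [-0.001, -1.0, 0.001]]
ft_force: [-0.8, 0.3, -0.9]
grip_width: 0.0855
```

Run:
```python
from h import *
d=snap('wrist','w1')
import math
th=math.radians(42);c=np.array([.539,.216])
ax=np.array([math.cos(th),math.sin(th)]);n=np.array([-ax[1],ax[0]])
P=[np.r_[c+a*ax+b*n,.013] for a,b in[(.029,.017),(.029,-.017),(-.029,-.017),(-.029,.017)]]
q=proj(d,P);print(q)
im=cv2.imread('pics/w1.png');cv2.polylines(im,[q.astype(int)],True,(0,0,255),1);cv2.imwrite('pics/w1o.png',im)
```

```text
[[335.14982212 229.06012287]
 [294.07844539 229.04778762]
 [292.74848374 159.45941507]
 [336.44569935 159.48290125]]
```

View pics/w1o.png

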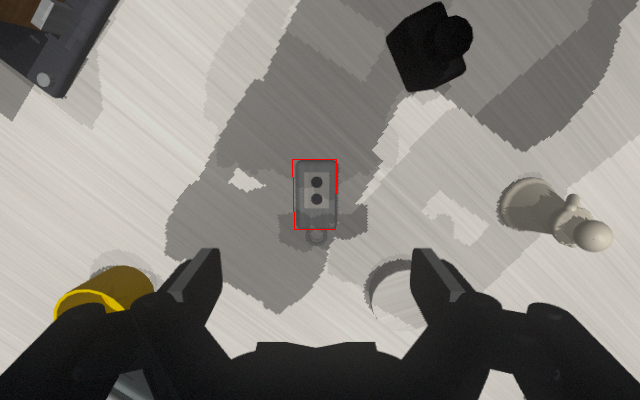

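The predicted fob outline (296–336, 159–229) lies on the fob, so the pose is good. Next I descend and grip.

Emit:
{"name": "carry_out", "arguments": {
  "targets": [
    [[0,0,0,-25,0,0,0],[0,0,0,-50,0,0,0],[0,0,0,-75,0,0,0],[0,0,0,-95,0,0,0],[0,0,0,-108,0,0,0],[0,0,0,-114,0,0,0],[0,0,0,-114,0,0,0],[1,0,0,-114,0,0,0],[1,0,0,-114,0,0,0],[1,0,0,-114,0,0,0],[1,0,0,-114,0,0,0],[1,0,0,-114,0,0,0],[1,0,0,-114,0,0,0],[1,0,0,-114,0,0,0],[1,0,0,-114,0,0,0],[1,0,0,-114,0,0,0]]
  ],
  "squeeze": 40
}}

```text
time_s: 2.95
position: [0.5393, 0.2163, 0.0273]
tool_rot: [[0.742, 0.001, -0.671], [0.671, 0.0, 0.742], [0.001, -1.0, -0.001]]
ft_force: [-1.5, 0.9, 6.6]
grip_width: 0.0327
```

Emit:
{"name": "carry_out", "arguments": {
  "targets": [
    [[1,0,0,10,0,0,0],[1,0,0,30,0,0,0],[1,0,0,55,0,0,0],[1,0,0,80,0,0,0],[1,0,0,105,0,0,0],[1,0,0,125,0,0,0],[1,0,0,130,0,0,0],[1,0,0,130,0,0,0]]
  ]
}}

```text
time_s: 3.62
position: [0.5393, 0.2163, 0.1579]
tool_rot: [[0.742, 0.003, -0.671], [0.671, 0.001, 0.742], [0.003, -1.0, -0.002]]
ft_force: [-0.2, 0.7, -0.2]
grip_width: 0.0322
```

Run:
```python
from h import *
d=snap('wrist','w2');d=snap('scene','s2')
crop('s2',380,120,500,280,4,'s2c')
```

```text
(no output)
```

View pics/w2.png

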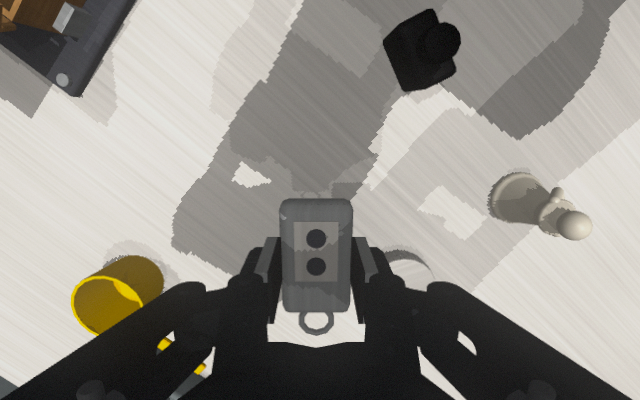

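View pics/s2c.png

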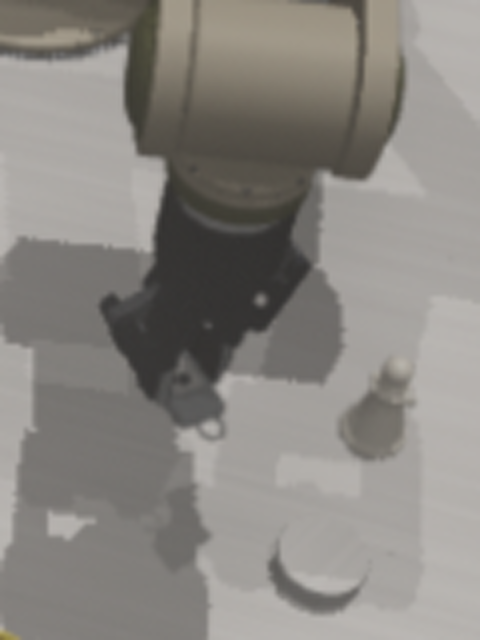

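Run:
```python
from h import *
import math
d=load('w2')
th=math.radians(42.1);ax=np.array([math.cos(th),math.sin(th)]);n=np.array([-ax[1],ax[0]]);c=np.array([.539,.216])
for z in (.1436,):
    P=[np.r_[c+a*ax+b*n,z] for a,b in[(.029,.017),(.029,-.017),(-.029,-.017),(-.029,.017)]]
    q=proj(d,P);print(q.round(1).tolist())
    im=cv2.imread('pics/w2.png');cv2.polylines(im,[q.astype(int)],True,(0,0,255),1);cv2.imwrite('pics/w2o.png',im[170:350,240:400].repeat(4,0).repeat(4,1))
```

```text
[[350.1, 313.6], [280.8, 313.6], [276.6, 200.4], [354.2, 200.4]]
```

View pics/w2o.png

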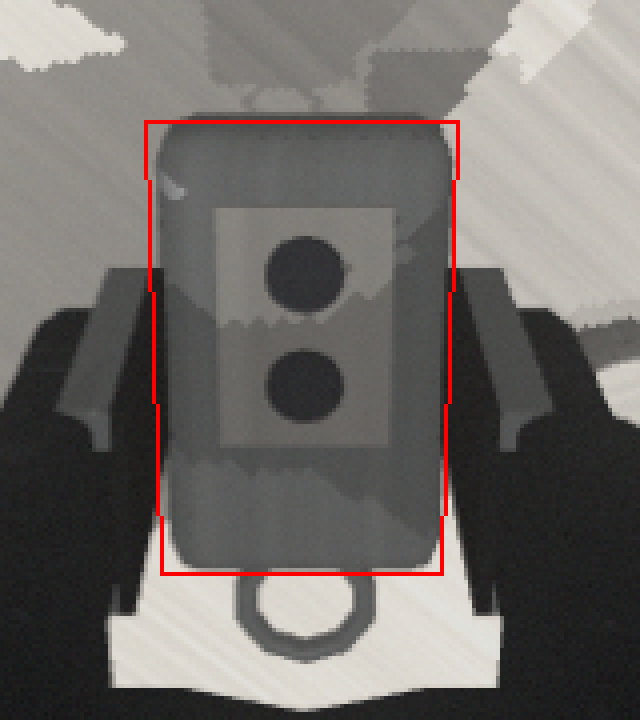

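Emit:
{"name": "carry_out", "arguments": {
  "targets": [
    [[1,0,-8,8,0,0,-1],[1,-2,-24,14,0,0,-3],[1,-3,-46,20,0,0,-6],[1,-5,-70,20,0,0,-9],[1,-7,-95,20,0,0,-12],[1,-9,-120,20,0,0,-15.5],[1,-11,-145,20,0,0,-19],[1,-13,-170,20,0,0,-22],[1,-14,-195,20,0,0,-25],[1,-16,-220,20,0,0,-28],[1,-18,-245,20,0,0,-31],[1,-20,-268,20,0,0,-34],[1,-21,-287,20,0,0,-37],[1,-22,-299,20,0,0,-38.5],[1,-22,-304,20,0,0,-39],[1,-22,-305,20,0,0,-39],[1,-22,-305,20,0,0,-39],[1,-22,-305,20,0,0,-39]]
  ],
  "squeeze": 60
}}

```text
time_s: 5.22
position: [0.5169, -0.0879, 0.1762]
tool_rot: [[0.998, -0.0, -0.056], [0.056, 0.0, 0.998], [-0.0, -1.0, 0.0]]
ft_force: [0.2, 0.0, -1.1]
grip_width: 0.0318
```

Run:
```python
from h import *
d=snap('wrist','w3')
print(env.observe()['position'])
def P(x,y,z,c=(.523,-.089),yaw=.05): return [c[0]+x*np.cos(yaw)-y*np.sin(yaw),c[1]+x*np.sin(yaw)+y*np.cos(yaw),z]
im=cv2.imread('pics/w3.png')
for pts,z in [([(-.06,-.075),(-.06,.075),(.06,.075),(.06,-.075)],.06),([(-.056,-.071),(-.056,.071),(.056,.071),(.056,-.071)],.016)]:
    q=proj(d,[P(a,b,z) for a,b in pts]);print(q.round().tolist());cv2.polylines(im,[q.astype(int)],True,(0,0,255),1)
cv2.imwrite('pics/w3o.png',im)
```

```text
[ 0.51691344 -0.08787114  0.17628787]
[[211.0, 127.0], [417.0, 129.0], [404.0, 276.0], [223.0, 275.0]]
[[232.0, 129.0], [396.0, 130.0], [388.0, 249.0], [239.0, 248.0]]
```

View pics/w3o.png

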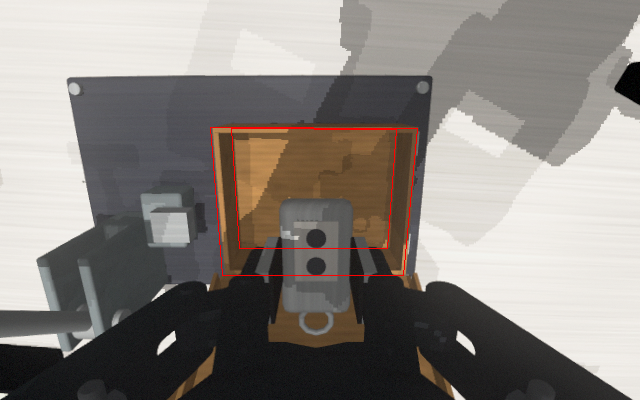

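Carton overlay matches the picture (rim 211–417, 127–276), so I descend to just above its floor.

Emit:
{"name": "carry_out", "arguments": {
  "targets": [
    [[1,0,0,-12,0,0,0],[1,0,0,-32,0,0,0],[1,0,0,-54,0,0,0],[1,0,0,-76,0,0,0],[1,0,0,-98,0,0,0],[1,0,0,-114,0,0,0],[1,0,0,-124,0,0,0],[1,0,0,-129,0,0,0],[1,0,0,-130,0,0,0],[1,0,0,-130,0,0,0],[1,0,0,-130,0,0,0]]
  ]
}}

```text
time_s: 6.18
position: [0.5174, -0.0888, 0.0472]
tool_rot: [[0.998, 0.002, -0.055], [0.055, -0.001, 0.998], [0.002, -1.0, -0.001]]
ft_force: [0.4, -1.0, -0.2]
grip_width: 0.0318
```

Emit:
{"name": "carry_out", "arguments": {
  "targets": [
    [[1,0,0,0,0,0,0],[1,0,0,-0.5,0,0,0],[1,0,0,-1,0,0,0],[1,0,0,-1.5,0,0,0],[1,0,0,-2,0,0,0],[1,0,0,-2.5,0,0,0],[1,0,0,-3,0,0,0],[1,0,0,-3,0,0,0],[1,0,0,-3,0,0,0]]
  ]
}}

```text
time_s: 6.93
position: [0.5169, -0.0888, 0.0435]
tool_rot: [[0.999, 0.0, -0.055], [0.055, -0.0, 0.999], [0.0, -1.0, -0.0]]
ft_force: [-2.1, -0.3, 2.7]
grip_width: 0.0321
```

Emit:
{"name": "carry_out", "arguments": {
  "targets": [
    [[1,0,0,-0.7,0,0,0],[1,0,0,-0.7,0,0,0],[0.4,0,0,-0.7,0,0,0],[0.4,0,0,-0.7,0,0,0],[0.4,0,0,-0.7,0,0,0],[0.4,0,0,-0.7,0,0,0],[0.4,0,0,-0.7,0,0,0]]
  ],
  "squeeze": 20
}}

```text
time_s: 7.52
position: [0.5169, -0.0888, 0.0425]
tool_rot: [[0.999, -0.0, -0.055], [0.055, 0.0, 0.999], [-0.0, -1.0, 0.0]]
ft_force: [0.1, 0.1, 0.2]
grip_width: 0.0513
```

Emit:
{"name": "carry_out", "arguments": {
  "targets": [
    [[0.4,0,0,8,0,0,0],[0.4,0,0,25,0,0,0],[0.4,0,0,50,0,0,0],[0.4,0,0,80,0,0,0],[0.4,0,0,110,0,0,0],[0.4,0,0,140,0,0,0],[1,0,0,170,0,0,0],[1,0,0,190,0,0,0],[1,0,0,200,0,0,0],[1,0,0,200,0,0,0],[1,0,0,200,0,0,0]]
  ]
}}

```text
time_s: 8.43
position: [0.5167, -0.0887, 0.2429]
tool_rot: [[0.999, 0.001, -0.055], [0.055, -0.0, 0.999], [0.001, -1.0, -0.0]]
ft_force: [-0.0, 0.9, -0.7]
grip_width: 0.0
```

Run:
```python
from h import *
d=snap('wrist','w4');d=snap('scene','s4')
crop('s4',225,100,385,250,4,'s4c')
```

```text
(no output)
```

View pics/w4.png

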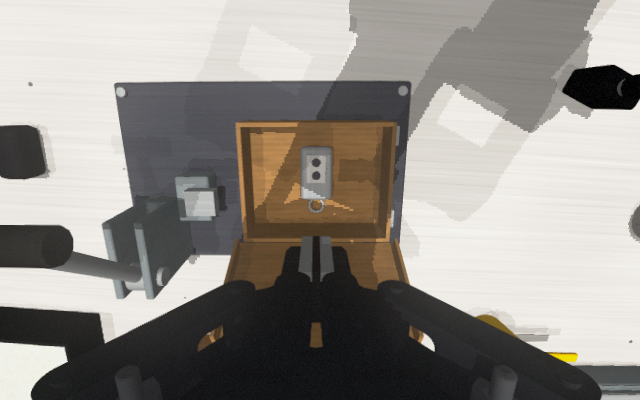

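View pics/s4c.png

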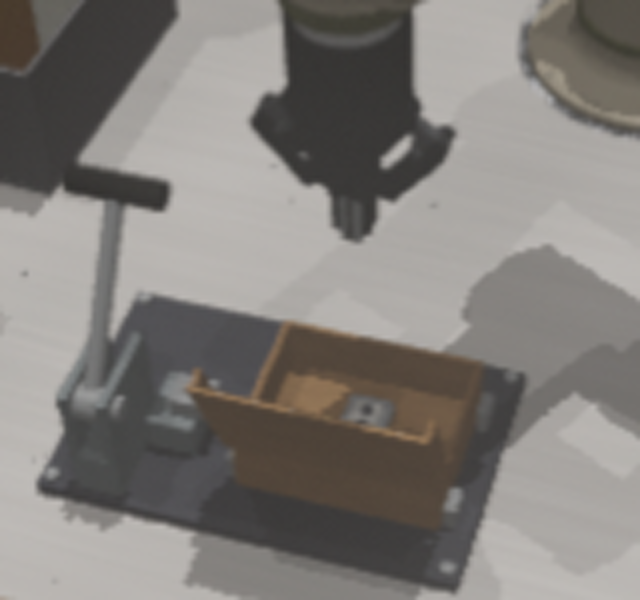

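Fob lies flat at wrist (316,175). Next the closed fingers go behind the flap.

Emit:
{"name": "carry_out", "arguments": {
  "targets": [
    [[1,12,1,0,0,0,0],[1,37,2,0,0,0,0],[1,65,3,0,0,0,0],[1,95,5,0,0,0,0],[1,122,6,0,0,0,0],[1,142,7,0,0,0,0],[1,150,7,0,0,0,0],[1,150,7,0,0,0,0],[1,150,7,-15,0,0,0],[1,150,7,-40,0,0,0],[1,150,7,-65,0,0,0],[1,150,7,-82,0,0,0],[1,150,7,-86,0,0,0],[1,150,7,-86,0,0,0],[1,150,7,-86,0,0,0]]
  ]
}}

```text
time_s: 9.78
position: [0.667, -0.0819, 0.1575]
tool_rot: [[0.999, 0.001, -0.055], [0.055, -0.0, 0.999], [0.001, -1.0, -0.0]]
ft_force: [-0.5, 0.3, 0.8]
grip_width: -0.0002
```

Run:
```python
from h import *
d=snap('scene','s5')
crop('s5',225,100,385,250,4,'s5c')
```

```text
(no output)
```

View pics/s5c.png

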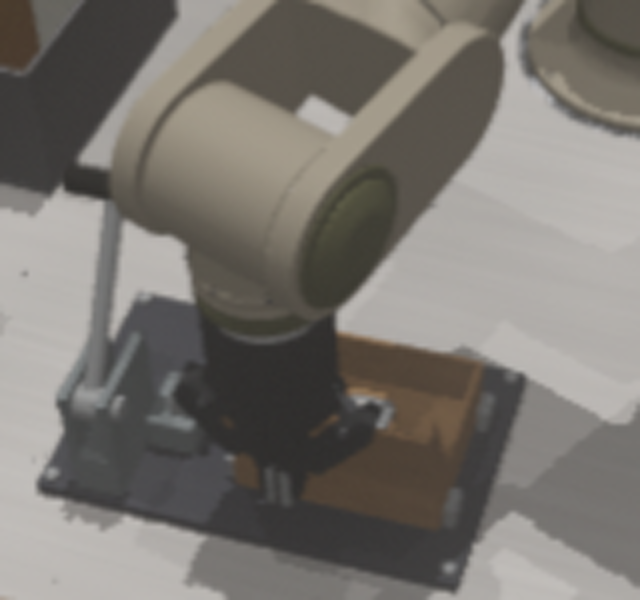

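Fingers are behind the flap, near (275,485) in the crop, and not touching. I push toward −x.

Emit:
{"name": "carry_out", "arguments": {
  "targets": [
    [[1,-8,0,0,0,0,0],[1,-16,-1,0,0,0,0],[1,-24,-1,0,0,0,0],[1,-32,-2,0,0,0,0],[1,-40,-2,0,0,0,0],[1,-48,-2,0,0,0,0],[1,-56,-3,0,0,0,0],[1,-64,-3,0,0,0,0],[1,-72,-4,0,0,0,0],[1,-80,-4,0,0,0,0],[1,-88,-4,0,0,0,0],[1,-96,-5,0,0,0,0],[1,-96,-5,0,0,0,0],[1,-96,-5,0,0,0,0]]
  ]
}}

```text
time_s: 11.0
position: [0.5706, -0.0868, 0.1567]
tool_rot: [[0.999, -0.001, -0.054], [0.054, 0.0, 0.999], [-0.001, -1.0, 0.0]]
ft_force: [0.4, -0.1, -0.6]
grip_width: -0.0
```

Run:
```python
from h import *
d=snap('scene','s6')
crop('s6',225,100,385,250,4,'s6c')
```

```text
(no output)
```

View pics/s6c.png

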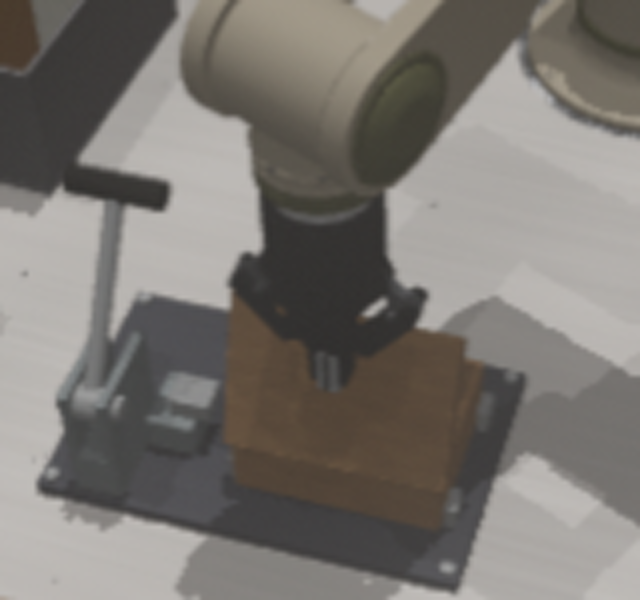

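Emit:
{"name": "carry_out", "arguments": {
  "targets": [
    [[1,-7,0,-1.5,0,0,0],[1,-14,0,-3,0,0,0],[1,-23,-1,-6,0,0,0],[1,-33,-1,-10,0,0,0],[1,-41,-1,-16,0,0,0],[1,-48,-1,-22,0,0,0],[1,-53,-1,-28,0,0,0],[1,-58,-2,-35,0,0,0],[1,-62,-2,-41,0,0,0],[1,-65,-2,-47,0,0,0],[1,-68,-2,-53,0,0,0],[1,-70,-2,-59,0,0,0],[1,-71,-2,-63,0,0,0],[1,-72,-2,-66,0,0,0],[1,-72,-2,-66,0,0,0]]
  ]
}}

```text
time_s: 12.3
position: [0.4985, -0.0886, 0.0899]
tool_rot: [[0.999, -0.002, -0.055], [0.055, 0.001, 0.999], [-0.002, -1.0, 0.001]]
ft_force: [0.2, 0.9, 0.5]
grip_width: 0.0003
```

Press down gently.

Emit:
{"name": "carry_out", "arguments": {
  "targets": [
    [[1,0,0,-1,0,0,0],[1,0,0,-2,0,0,0],[1,0,0,-3,0,0,0],[1,0,0,-4,0,0,0],[1,0,0,-4,0,0,0],[1,0,0,-4,0,0,0]]
  ]
}}

```text
time_s: 12.8
position: [0.499, -0.0888, 0.0866]
tool_rot: [[0.999, 0.0, -0.055], [0.055, -0.0, 0.999], [0.0, -1.0, -0.0]]
ft_force: [0.2, 0.1, -0.7]
grip_width: -0.0
```

Emit:
{"name": "carry_out", "arguments": {
  "targets": [
    [[1,0,0,-0.7,0,0,0],[1,0,0,-1.4,0,0,0],[1,0,0,-2,0,0,0],[1,0,0,-2,0,0,0],[1,0,0,-2,0,0,0]]
  ]
}}

```text
time_s: 13.22
position: [0.4991, -0.0888, 0.0858]
tool_rot: [[0.998, 0.001, -0.055], [0.055, -0.001, 0.998], [0.001, -1.0, -0.001]]
ft_force: [-4.0, 1.5, 13.6]
grip_width: -0.0002
```

Run:
```python
from h import *
d=snap('scene','s7')
crop('s7',225,100,385,250,4,'s7c')
```

```text
(no output)
```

View pics/s7c.png

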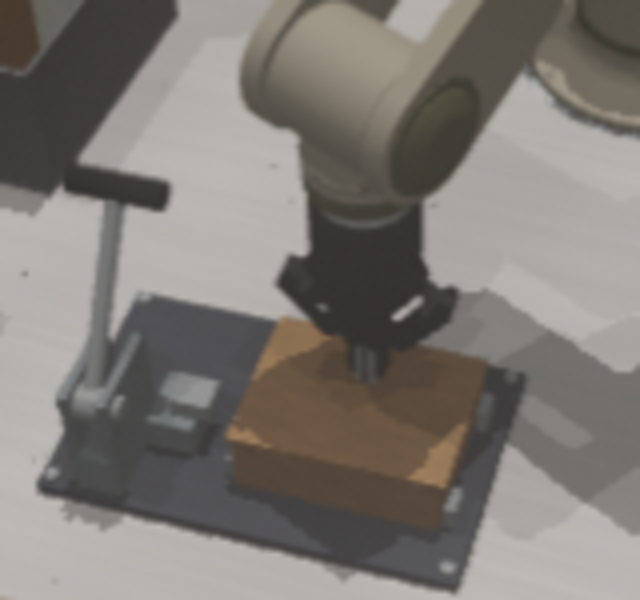

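Force 13.6 N at tip height 64 mm: flap is shut. On to the lever.

Emit:
{"name": "carry_out", "arguments": {
  "targets": [
    [[1,0,0,10,0,0,0],[1,0,0,35,0,0,0],[1,0,0,65,0,0,0],[1,0,0,95,0,0,0],[1,0,0,125,0,0,0],[1,0,0,155,0,0,0],[1,0,0,180,0,0,0],[1,0,-5,196,0,0,0],[1,3,-25,200,0,0,0],[1,8,-52,200,0,0,0],[1,13,-80,200,0,0,0],[1,18,-108,200,0,0,0],[1,22,-136,200,0,0,0],[1,24,-156,200,0,0,0],[1,25,-165,200,0,0,0],[1,25,-166,200,0,0,0],[1,25,-166,200,0,0,0],[1,25,-166,200,0,0,0]]
  ]
}}

```text
time_s: 14.77
position: [0.5239, -0.2536, 0.2848]
tool_rot: [[0.998, 0.0, -0.056], [0.056, 0.0, 0.998], [0.0, -1.0, 0.0]]
ft_force: [-0.3, -0.3, 0.9]
grip_width: 0.0
```

Run:
```python
from h import *
snap('wrist','w8');d=snap('scene','s8');snap('top','t8')
crop('s8',225,100,385,250,4,'s8c')
```

```text
(no output)
```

View pics/s8c.png

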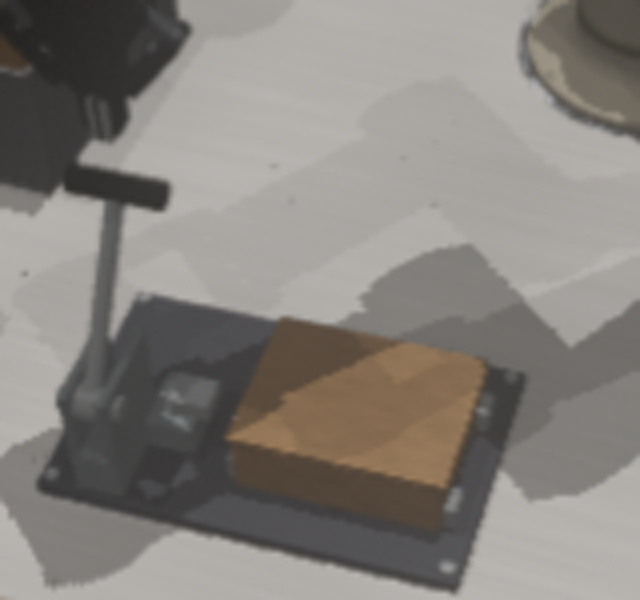

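View pics/w8.png

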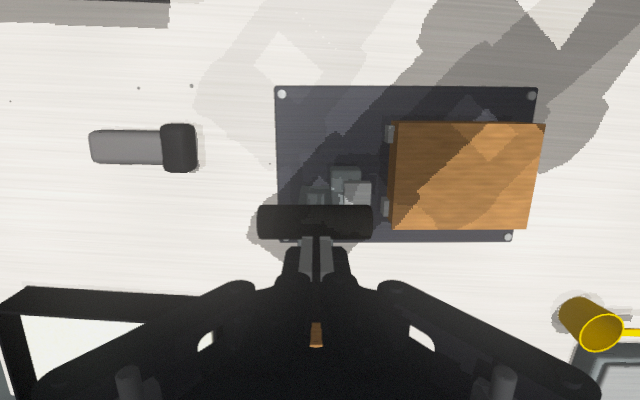

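Flap is shut flat and the fingers sit above the grip's centre (315,221). I press along the lever's arc.

Emit:
{"name": "carry_out", "arguments": {
  "targets": [
    [[1,0,0,-15,0,0,0],[1,0,0,-28,0,0,0],[1,-1,0,-34,0,0,0],[1,-6,0,-39,0,0,0],[1,-12,-1,-44,0,0,0],[1,-17,-1,-49,0,0,0],[1,-23,-1,-54,0,0,0],[1,-28,-1,-60,0,0,0],[1,-32,-2,-66,0,0,0],[1,-37,-2,-72,0,0,0],[1,-41,-2,-78,0,0,0],[1,-45,-2,-85,0,0,0],[1,-48,-2,-91,0,0,0]]
  ]
}}

```text
time_s: 16.0
position: [0.4744, -0.2568, 0.1956]
tool_rot: [[0.998, -0.002, -0.055], [0.055, -0.003, 0.998], [-0.002, -1.0, -0.002]]
ft_force: [-10.3, 0.0, 15.8]
grip_width: 0.0
```

Emit:
{"name": "carry_out", "arguments": {
  "targets": [
    [[1,-3,0,-7,0,0,0],[1,-6,0,-14,0,0,0],[1,-8,0,-21,0,0,0],[1,-10,0,-28,0,0,0],[1,-12,0,-36,0,0,0],[1,-13,-1,-43,0,0,0],[1,-14,-1,-48,0,0,0],[1,-14,-1,-50,0,0,0],[1,-14,-1,-50,0,0,0]]
  ]
}}

```text
time_s: 16.75
position: [0.4611, -0.2577, 0.1446]
tool_rot: [[0.998, -0.002, -0.055], [0.055, -0.001, 0.998], [-0.002, -1.0, -0.001]]
ft_force: [-7.8, 0.3, 10.8]
grip_width: -0.0002
```

Run:
```python
from h import *
d=snap('scene','s9')
crop('s9',225,100,385,250,4,'s9c')
```

```text
(no output)
```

View pics/s9c.png

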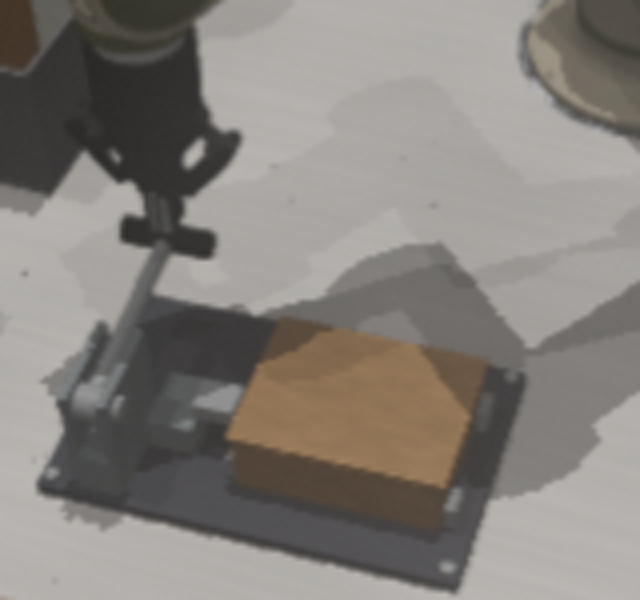

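Lever is nearly down and the ram has reached the carton (240,400). I push further in small steps to confirm the stop.

Emit:
{"name": "carry_out", "arguments": {
  "targets": [
    [[1,0,0,-1.5,0,0,0],[1,0,0,-3,0,0,0],[1,0,0,-3,0,0,0],[1,0,0,-3,0,0,0]]
  ]
}}

```text
time_s: 17.13
position: [0.4611, -0.2577, 0.1425]
tool_rot: [[0.998, -0.001, -0.055], [0.055, -0.002, 0.998], [-0.001, -1.0, -0.002]]
ft_force: [-9.7, 0.7, 15.1]
grip_width: 0.0001
```

Emit:
{"name": "carry_out", "arguments": {
  "targets": [
    [[1,0,0,-1,0,0,0],[1,0,0,-2,0,0,0],[1,0,0,-2,0,0,0],[1,0,0,-2,0,0,0]]
  ]
}}

```text
time_s: 17.47
position: [0.4611, -0.2578, 0.1419]
tool_rot: [[0.998, -0.001, -0.056], [0.056, -0.003, 0.998], [-0.001, -1.0, -0.003]]
ft_force: [-13.7, 2.4, 28.4]
grip_width: -0.0001
```

Emit:
{"name": "carry_out", "arguments": {
  "targets": [
    [[1,0,0,5,0,0,0],[1,1,0,15,0,0,0],[1,3,0,30,0,0,0],[1,3,0,50,0,0,0],[1,3,0,75,0,0,0],[1,0,0,100,0,0,0],[1,-10,0,125,0,0,0],[1,-20,0,145,0,0,0],[1,-35,0,155,0,0,0],[1,-50,0,160,0,0,0],[1,-60,0,160,0,0,0],[1,-60,0,160,0,0,0],[1,-60,0,160,0,0,0],[1,-60,0,160,0,0,0],[1,-60,0,160,0,0,0],[1,-60,0,160,0,0,0],[1,-60,0,160,0,0,0],[1,-60,0,160,0,0,0],[1,-60,0,160,0,0,0],[1,-60,0,160,0,0,0]]
  ]
}}

```text
time_s: 19.13
position: [0.402, -0.2577, 0.2986]
tool_rot: [[0.998, -0.0, -0.055], [0.055, 0.0, 0.998], [-0.0, -1.0, 0.0]]
ft_force: [0.5, -0.7, -0.5]
grip_width: 0.0003
```

Run:
```python
from h import *
d=snap('scene','s10');snap('top','t10')
crop('s10',225,100,385,250,4,'s10c')
def P(x,y,z,c=(.523,-.089),yaw=.05): return [c[0]+x*np.cos(yaw)-y*np.sin(yaw),c[1]+x*np.sin(yaw)+y*np.cos(yaw),z]
q=proj(load('s9'),[P(-.0693,-.166+s,.110) for s in(-.035,.035)]);print('pred bar at stop in s9c',((q-[225,100])*4).round())
a=cv2.cvtColor(load('scene0')['img'],cv2.COLOR_RGB2GRAY)
```

```text
pred bar at stop in s9c [[120. 228.]
 [209. 247.]]
```

View pics/s10c.png

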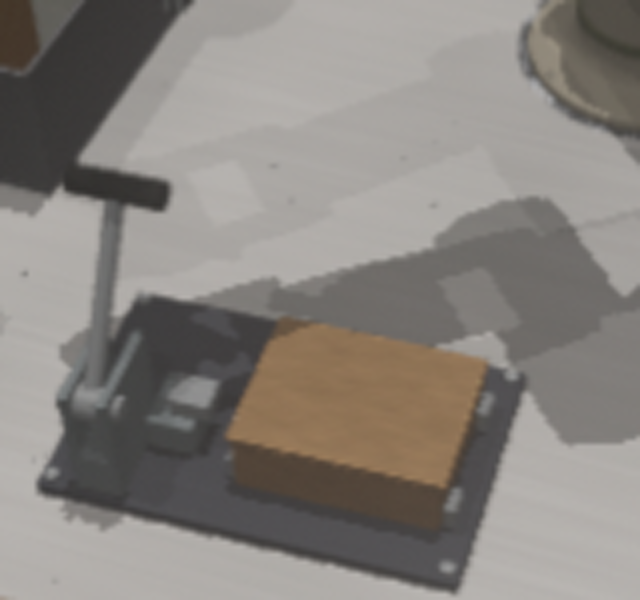

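View pics/t10.png

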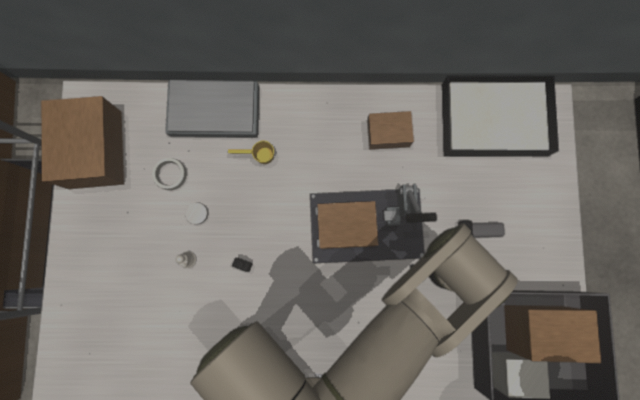

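View pics/s10.png

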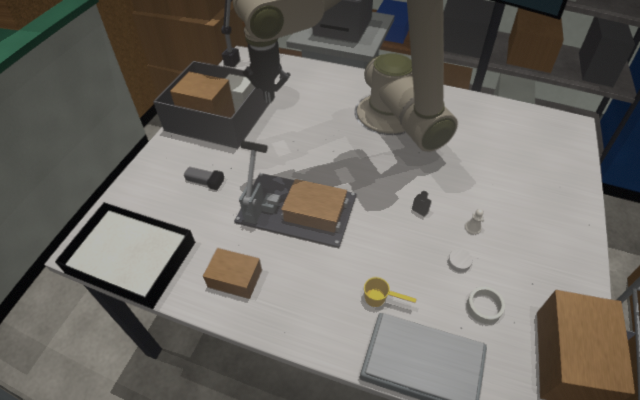

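Lever is back at its starting place (bar 66–170, 165–210 in the crop). The flap is flat and the bystanders haven't moved.

Run:
```python
from rig import env
print(env.close_job(), env.observe()['time_s'])
```

```text
the job is handed in; nothing more can be done
the job is handed in; nothing more can be done
```

I finished the job and handed it in after about 19 s of robot time, within the 67 s limit; the hand-in gives no verdict.

- **Fob:** I gripped it across its width and lowered it to the carton floor, reaching about 2.7 N contact at the predicted height. I then released it, and the wrist picture showed it lying flat.
- **Flap:** I pushed it over from behind and pressed it down to about 64 mm above the desk, where it met 13.6 N. Later pictures show it flat on the rim.
- **Lever:** I pressed it until it was against its stop. The force rose from 15 to 28 N over the last 0.6 mm, and the grip was where the stop position predicts. After I withdrew, it returned to its starting position.
- **Rest of the desk:** The other objects look unmoved in the last pictures. The gripper is clear of everything, with about 0 N on the wrist.

Two limits on these checks. I took no picture at the deepest point of the lever press, so the stop is confirmed by force and height there, plus a picture 2–3 mm earlier. After the flap shut, the fob could not be seen again. No check failed. The one poor measurement was the flap's +y edge corner, where the two views missed each other by 8 mm, and I did not rely on it.

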